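Stand the lid in the dish dryer and start it

ROBOT

A 6-joint arm with a two-finger parallel gripper is mounted at the origin on the work surface. World frame = base frame: x ahead of the robot, y to its left, z up, the work surface at z = 0. Lengths are in m, angles in rad, forces in N, time in s.
With the tool pointing down it reaches from about 0.35 to 0.775 m from the base axis. Payload 5.5 kg.
Tool frame: the origin (TCP) lies midway between the tips of the shut fingers; the grasp point (between the pads) lies 19 mm behind it; z points along the fingers, y is the line along which they close (so a half turn about z gives the same grasp; the last joint's range is limited). The gripper opens to 85 mm and grips with 20 to 120 N. Pads are 22 mm wide; open, the fingers measure 114 mm over their backs; the gripper's body (76 mm by 85 mm) begins 54 mm behind the grasp point. The pads swing forward as they close: fully open they stand 13 mm farther back than shut.
Start: joints at [1.181, 0.313, 0.046, 1.304, 0, 1.431], TCP at [0.142, 0.557, 0.231] pointing down, gripper open.
Joint ranges: [-2.76, 2.76], [-0.86, 1.69], [-1.03, 1.26], [-2.2, 2.34], [-1.47, 1.5], [-3.14, 3.14]. Speed limits (rad/s): [2.57, 2.57, 3.14, 3.14, 3.14, 3.14].

INTERFACE

Orientations are given as a unit quaternion [w, x, y, z].
In Python, from workcell import env gives the robot as it stands. The module is installed in compiled form; this text tells all that it offers.
- The arm moves only by the tool servo_tool, never from a script. Its argument "increments" is a list of rows, each an object of numbers: "grip": the closure, from 0 (fully open) to 1 (shut); "x", "y", "z": the shift along the tool's x, y, z in mm; "roll": the turn about the tool's z in degrees. In form: [{"grip": .., "x": .., "y": .., "z": .., "roll": ..}, ...]. A call has 1 to 5 rows; each row shifts and turns the commanded pose from where the row before left it, along the tool's axes as they then stand; what a row does not reach is not made up. A row lasts 1/12 s, in which the tool goes at most 41.7 mm and 7.16 degrees, less where a joint would pass 70% of its speed; a pose out of reach is approached as far as the arm can. A call is refused whole if a number of a shift passes 41.7 or a number of a turn 7.16, either way. A call with a gripper value outside its range is refused whole. The fingers move at their own pace and stop on an object; "grip_force" is the grip in N (left out, the last holds). Time passes only in rows, so rows that do not move let the fingers close. It gives the time, the measured TCP pose, the force, the opening and the grip force at its end, in the units of the state.
- env.get_state(): the state, without advancing time (a new reading comes with each control period).
- env.read_camera(name): name is "side" or "top"; returns the picture (480x640x3 uint8, red, green, blue); there is no depth.
- env.get_calibration(name): a dict with "vertical_fov" (degrees; the focal length in pixels is half the picture's height over the tangent of half this angle, whatever the lens; pixels are square), "cx", "cy" (the principal point, pixels), "k1" (the pictures are not rectified: a ray, as slopes to the right and down, at radius r is drawn at 1 + k1 r^2 times it, then the intrinsics apply), "rvec" (rotation vector, rad) and "tvec" (3), from world to camera coordinates, as OpenCV has them. Camera axes: x right, y down, z forward; pixel columns grow to the right and rows downward; lengths in m; the calibration is good to about 2 mm. A picture is of the moment at which its call begins. get_calibration takes no time and is no camera call.
- env.hand_in(): hands the job in; it is judged then, once.
The state is a dict: "clock": time; "joint_pos": joint angles; "qvel": joint speeds; "tau": joint torques, N m; "tcp_pos": TCP position; "orientation": TCP orientation; "wrist_force": force on the tool from outside, world axes, zero at the start; "ft_torque": the same for the moment, N m; "finger_gap": finger opening in m; "grip_force": force on a finger pad.
Only numpy, scipy, OpenCV 4.12 (cv2) and the standard library are available. Lean on these libraries where they do the work, as an engineer would, in place of code of your own. Each camera call takes 0.05 s, during which the arm holds its last target. There are 200 camera calls.

TASK

The stoneware lid lying on the counter has just been washed: stand it on edge between the tines of the dish dryer's wire rack, upright in any free slot, setting it down rather than dropping it. Once it stands there and you have let go, start the dryer: twist the spring-loaded start knob clockwise right to its stop, hold it there a moment and let it spring back. Leave the saucer in the rack and the two ramekins where they are.

Things in the scene. Friction and masses are not known exactly. Their poses are not given: they have to be found in the camera images.
- lid: Off-white stoneware jar lid, 0.23 to 0.43 kg: a flat disc 130 mm in diameter, 10 mm thick, flat underside, plain rim; on its centre a round knob 28 mm in diameter and 28 mm tall (top 38 mm above the underside). Starts lying flat on the counter (z = 0), knob up. Origin: centre of the underside; z axis: out of the top face through the knob.
- lid_center (a point): Centre of the lid's disc, 5 mm above the centre of its underside; axes as the lid's.
- dryer: Stainless dish dryer, fixed, 280 mm deep (x, front at -x) and 420 mm wide (y). Origin: centre of its footprint on the counter; z up. Its rack stands on a flat deck 58 mm high (rim 67 mm). At its -y end, 120 mm wide, is the control end: a panel sloping up at 18 degrees from 100 mm high at the front to 139 mm, flat behind. At the +y end are low cup bars.
- rack (a point): Middle of the dryer's wire plate rack, level with the top of its 2 rails; axes as the dryer's. Rails: 5 mm wires along x at y = -35 and +35 mm. Each has 8 upright 5 mm tines, 55 mm tall, making 7 slots 17 mm wide centred at x = -66, -44, -22, 0, 22, 44, 66 mm. A lid stands in a slot with its disc square to x, resting on both rails, disc centre then 55 mm above this point; it may lean 8 degrees.
- start_knob (a joint): Angle of the dryer's start knob (rad): 0 at rest, grows clockwise seen facing the panel (from above), stop at 1.05. A spring turns it back to 0 within about a second when let go; it takes about 0.04 N m to start and 0.15 N m at the stop.
- start_grip (a point): On the start knob's axis, 27 mm above the sloping panel: good height to grip. The knob is a black bar grip 46 mm long, 13 mm wide, top 36 mm above the panel; its lowest 6 mm is a round skirt 40 mm in diameter. It sits mid-panel (the panel is 120 mm wide). z axis: out of the panel along the knob's axis, 18 degrees off vertical towards the dryer's front; x axis: along the bar. Turns with the knob.
- pan_edge (a point): Empty stainless food pan, fixed, 162 mm (x) by 265 mm (y), 65 mm deep: a firm straight edge to lean things on. The point is the middle of the outer upper edge of the long rim that faces the dryer, 65 mm above the counter; this edge runs along y, x points into the pan, z up. The rim is a flange 12 mm wide, 5 mm thick all round; inside, the pan is open to its floor at 3 mm.
- saucer: White saucer, 132 mm in diameter, 7 mm thick, standing on edge in the rack's last slot (x = +66 mm of the rack point). Not to be disturbed. Origin: the lowest point of its edge; x axis along its axis.
- ramekin_a: Blue ceramic ramekin, 80 mm in diameter and 45 mm tall, on the counter. Not to be disturbed. Origin: centre of its underside.
- ramekin_b: A like ramekin, 80 mm in diameter and 45 mm tall, farther from the robot, between pan and dryer. Not to be disturbed. Origin: centre of its underside.
Mind the look-alikes: they are no part of the job. Of the things that look like the lid, take the one that is nearest to the robot's base at the start.

How it is judged:
On the way, in this order (a step that is already met when the one before it is completed fails the run):
1. the lid stands on edge in a slot of the rack, resting on both rails, and is let go (x of lid_center in the frame of rack between -0.081 and 0.081 m and y of lid_center in the frame of rack between -0.012 and 0.012 m and z of lid_center in the frame of rack between 0.048 and 0.062 m and angle between the z axis of lid and the x axis of rack, either way round below 0.3 rad and contact force between the fingers and lid below 0.1 N), for 0.2 s.
2. with the lid in the rack, the start knob is turned to its stop and held a moment (value of joint start_knob above 0.97 rad), for 0.25 s.
At the end, for the whole second after the job is handed in: The lid rests on edge on both rails in a slot (disc centre 48 to 62 mm above the rack point, within 12 mm of the middle line, square within 0.3 rad), and the start knob, held within 0.08 rad of its stop for 0.25 s, is back within 0.08 rad of rest (x of lid_center in the frame of rack between -0.081 and 0.081 m and y of lid_center in the frame of rack between -0.012 and 0.012 m and z of lid_center in the frame of rack between 0.048 and 0.062 m and angle between the z axis of lid and the x axis of rack, either way round below 0.3 rad and linear speed of lid below 0.02 m/s and value of joint start_knob below 0.08 rad); the robot touches nothing.
It fails at once if the lid is dropped (free of the fingers and faster than 0.6 m/s, a fall of about 18 mm) (linear speed of lid above 0.6 m/s and contact force between the fingers and lid below 0.05 N).
It fails at once if the saucer or a ramekin is moved more than 25 mm (distance of any of saucer, ramekin_a, ramekin_b from where it was at the start of the episode above 0.025 m).
It also fails if it takes over 72 s, if anything falls off the work surface, if the arm or the gripper's body presses on something with over 40 N, if the wrist force passes 120 N, or if a joint passes its speed limit or range.

## Working session

There is one attempt and no reset: what is moved stays moved. The work goes in short steps, Python scripts to look and compute and a tool call to move; the robot and the scene stay as the last step left them, time stands still between calls to the robot, and variables do not carry over. Pictures are saved under pics/ and viewed, at most 10 in all, crops included, and the job is handed in when it is done.

Besides the shell and the picture viewer there is one more tool, called as name(argument=value, ...) on one line, values as JSON. servo_tool: Moves the arm, as the interface text tells. Its arguments: {"type":"object","properties":{"increments":{"type":"array"},"grip_force":{"type":"number"}},"required":["increments"]}

```bash
mkdir -p pics
python3 - <<'E'
from workcell import env
import cv2
print(env.get_state())
for n in ("side","top"):
    print(n,env.get_calibration(n))
    cv2.imwrite(f"pics/{n}0.png",cv2.cvtColor(env.read_camera(n),cv2.COLOR_RGB2BGR))
E
```

```text
{'clock': 0.0, 'joint_pos': array([1.18141200e+00, 3.13991495e-01, 4.49499446e-02, 1.30358507e+00,
       1.51426255e-05, 1.43117346e+00]), 'qvel': array([-3.43479055e-04,  1.60692330e-04, -4.93178092e-04,  1.99337996e-03,
        9.90181886e-05,  2.47521892e-04]), 'tau': array([-1.00772239e-03, -4.80624640e+01,  2.98535228e+01,  1.93637505e-02,
       -1.97053550e-04,  3.40580743e-05]), 'tcp_pos': array([0.14194338, 0.55667002, 0.23040206]), 'orientation': array([-2.46554932e-04,  1.24556348e-01,  9.92212114e-01, -8.81340654e-04]), 'wrist_force': array([ 0.6741011 , -0.98812413, -0.08512216]), 'ft_torque': array([ 0.0384134 ,  0.0008061 , -0.03610305]), 'grip_force': 0.0, 'finger_gap': 0.08514365047412945}
side {'vertical_fov': 55.91733454343213, 'cx': 325.02015790676916, 'cy': 244.68466574854475, 'k1': -0.09220623824925242, 'rvec': array([ 2.36576026, -0.6104803 ,  0.24689397]), 'tvec': array([-0.6026792 ,  0.22300846,  1.06029315])}
top {'vertical_fov': 50.98279810999546, 'cx': 323.995370250983, 'cy': 235.82425274614212, 'k1': -0.1277051124901373, 'rvec': array([ 2.19251104, -2.15826689,  0.08455241]), 'tvec': array([-0.15586109,  0.59584156,  1.48211265])}
```

View pics/side0.png

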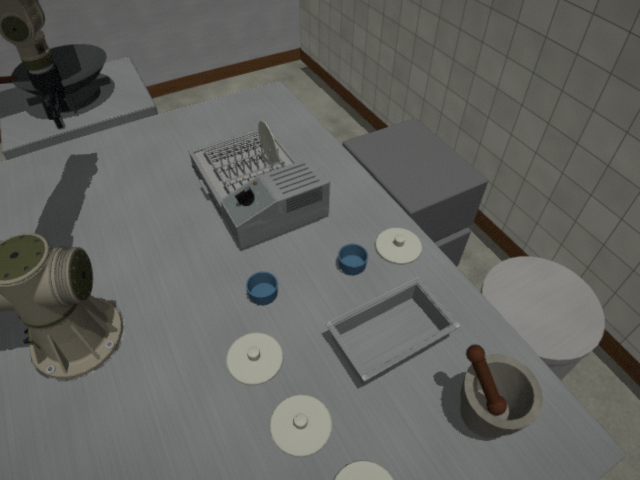

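View pics/top0.png

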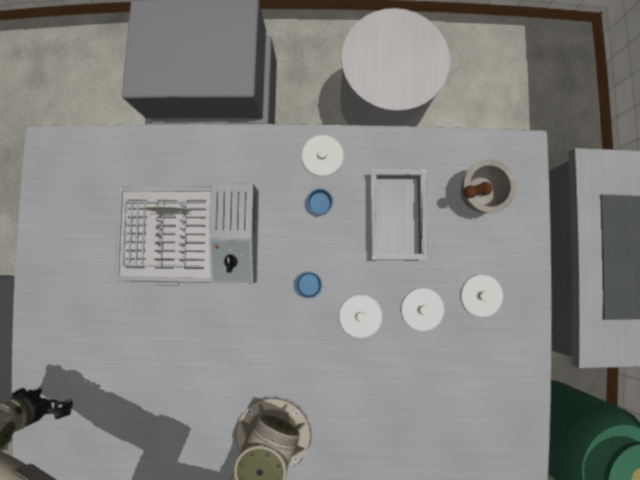

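Side view: the dryer is upper-centre with its knob at (245,198), the pan is at (392,330), and four lids are visible. In the top view the lids are at (361,317), (423,310), (482,296) and (322,156), the base at about (272,435), the pan's dryer-side rim at column 371, and the dryer spans (120..255, 185..282). The lid at (361,317) looks nearest to the base.

```bash
cat > h.py <<'E'
import numpy as np, cv2
from workcell import env
def cam(n):
    c=env.get_calibration(n); f=240/np.tan(np.radians(c["vertical_fov"])/2)
    return np.array([[f,0,c["cx"]],[0,f,c["cy"]],[0,0,1]]),np.array([c["k1"],0,0,0.]),c["rvec"],c["tvec"]
def w(n,uv,z):
    """pixel -> world at height z"""
    K,D,r,t=cam(n); R=cv2.Rodrigues(r)[0]
    p=cv2.undistortPoints(np.array(uv,float).reshape(-1,1,2),K,D)[:,0]
    d=np.c_[p,np.ones(len(p))]@R; o=-R.T@t
    return o+d*((z-o[2])/d[:,2])[:,None]
def px(n,P):
    K,D,r,t=cam(n); return cv2.projectPoints(np.array(P,float).reshape(-1,1,3),r,t,K,D)[0][:,0]
def grab(n): return cv2.cvtColor(env.read_camera(n),cv2.COLOR_RGB2BGR)
def crop(im,x,y,ww,hh,s): return cv2.resize(im[y:y+hh,x:x+ww],None,fx=s,fy=s,interpolation=cv2.INTER_CUBIC)
E
python3 - <<'E'
from h import *
t=cv2.imread("pics/top0.png"); s=cv2.imread("pics/side0.png")
for n,im in(("top",t),("side",s)):
    h=cv2.cvtColor(im,cv2.COLOR_BGR2HSV)
    m=((im.min(2)>150)&(im[:,:,2].astype(int)-im[:,:,0]>8)).astype(np.uint8)
    N,L,S,C=cv2.connectedComponentsWithStats(cv2.morphologyEx(m,cv2.MORPH_OPEN,np.ones((3,3),np.uint8)))
    for i in range(1,N):
        if 600<S[i,4]<4000:
            c=cv2.minEnclosingCircle(np.argwhere(L==i)[:,::-1].astype(np.float32))
            p=w(n,C[i],.012)[0]; print(n,"lid",C[i].round(1),S[i],p.round(3),np.hypot(*p[:2]).round(3))
    b=((h[:,:,0]>95)&(h[:,:,0]<125)&(h[:,:,1]>100)).astype(np.uint8)
    N,L,S,C=cv2.connectedComponentsWithStats(b)
    for i in range(1,N):
        if S[i,4]>100: print(n,"ram",C[i].round(1),S[i,4],w(n,C[i],.035)[0].round(3))
out=np.zeros((600,800,3),np.uint8)
out[:330,:450]=crop(t,115,178,150,110,3); out[330:600,:270]=crop(t,355,160,90,90+0,3)
c=crop(s,185,110,150,140,3.0)[:, :350]; out[:420,450:800]=c
out[420:,300:640]=crop(s,320,275,170,90,2)
cv2.imwrite("pics/a.png",out)
E
```

```text
top ram [319.3 201.4] 440 [ 0.701 -0.131  0.035]
top ram [308.  284.6] 458 [ 0.452 -0.102  0.035]
side ram [352.3 258.8] 670 [ 0.697 -0.134  0.035]
side ram [261.8 287.7] 771 [ 0.451 -0.105  0.035]
```

View pics/a.png

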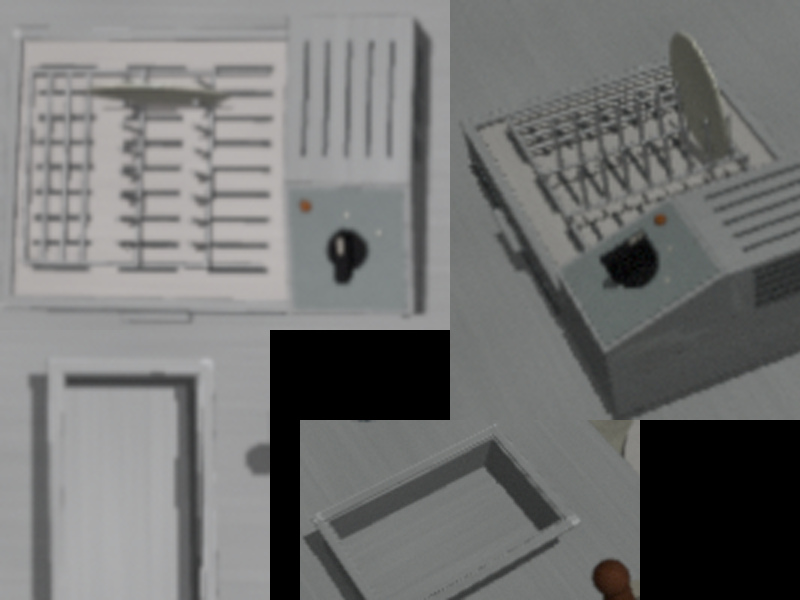

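Panel/rack crop: the knob's bar lies along the dryer's x, with its skirt centre at about top (230.7,262). Dryer corners are readable in both views, the saucer is in the rear slot, and the pan rim corners are visible. Next I fit the poses.

```bash
cat > fit.py <<'E'
from h import *
from scipy.optimize import least_squares
T=lambda u,v:(115+u/3,178+v/3); S=lambda u,v:(185+(u-450)/3,110+v/3)
dry=[("top",T(412,314),(-.14,-.21,.1)),("top",T(415,17),(.14,-.21,.139)),("top",T(288,18),(.14,-.09,.139)),("top",T(289,308),(-.14,-.09,.1)),
("top",T(20,32),(.14,.21,.067)),("top",T(8,303),(-.14,.21,.067)),("side",S(605,352),(-.14,-.21,.1)),("side",S(563,275),(-.14,-.09,.1)),
("side",S(723,272),(-.02,-.21,.139)),("side",S(660,201),(-.02,-.09,.139))]
P=lambda u,v:(355+u/3,160+(v-330)/3); Q=lambda u,v:(320+(u-300)/2,275+(v-420)/2)
# pan frame here: edge point, x into pan
pan=[("top",P(50,360),(0,.1325,.065)),("top",P(210,362),(.162,.1325,.065)),("side",Q(316,518),(0,-.1325,.065)),("side",Q(495,428),(0,.1325,.065)),("side",Q(576,520),(.162,.1325,.065)),
("top",(371,261),(0,-.1325,.065)),("top",(425,260),(.162,-.1325,.065)),("side",(363,378),(.162,-.1325,.065))]
def tr(q,p): c,s=np.cos(q[2]),np.sin(q[2]); p=np.array(p,float); return np.array([q[0]+c*p[0]-s*p[1],q[1]+s*p[0]+c*p[1],p[2]])
def fit(L,q0):
    f=lambda q:np.concatenate([px(n,tr(q,p))[0]-uv for n,uv,p in L])
    r=least_squares(f,q0,loss="soft_l1"); print(r.x.round(4),f(r.x).reshape(-1,2).round(1).tolist()); return r.x
E
python3 - <<'E'
from fit import *
t=cv2.imread("pics/top0.png"); s=cv2.imread("pics/side0.png")
d=fit(dry,[.6,.27,0]); p=fit(pan,[.67,-.3,-1.57])
print("knob top px",px("top",tr(d,(-.08,-.15,.12))),"grip",tr(d,(-.0883,-.15,.145)).round(4))
print(t[317,345],t[330,330],t[290,330])
for n,im,seeds in(("top",t,[(345,317),(410,310),(470,296),(335,156)]),("side",s,[(240,360),(285,425),(385,245)])):
  for sd in seeds:
    m=np.zeros((482,642),np.uint8); cv2.floodFill(im.copy(),m,sd,0,(14,)*3,(14,)*3,4|cv2.FLOODFILL_MASK_ONLY|cv2.FLOODFILL_FIXED_RANGE|(255<<8))
    cs,_=cv2.findContours(m[1:-1,1:-1],cv2.RETR_EXTERNAL,cv2.CHAIN_APPROX_NONE); c=max(cs,key=cv2.contourArea)
    e=cv2.fitEllipse(cv2.convexHull(c)); q=w(n,e[0],.01)[0]; print(n,np.round(e[0],1),np.round(e[1],1),q.round(4),np.hypot(*q[:2]).round(3))
out=np.zeros((600,800,3),np.uint8)
a=crop(t,140,185,80,100,6); out[:600,:480]=a
b=crop(s,205,120,80,80,4); out[:320,480:800]=b
cv2.imwrite("pics/b.png",out)
E
```

```text
[0.5934 0.262  0.0048] [[0.9, 0.4], [0.2, -0.8], [0.2, -1.3], [0.1, 1.8], [-2.6, -1.6], [-2.8, 1.4], [-0.7, 1.6], [-3.2, -0.8], [1.0, 1.8], [3.3, -1.0]]
[ 0.6603 -0.2825 -1.5606] [[-1.1, -0.3], [0.1, -0.4], [-4.1, -0.8], [-0.6, -1.6], [1.7, 1.9], [-0.2, -1.5], [1.3, -0.2], [-0.5, 3.7]]
knob top px [[231.41198977 261.40522563]] grip [0.5058 0.1116 0.145 ]
[200 202 201] [153 152 152] [159 159 158]
top [360.4 315.8] [41.1 41.5] [ 0.3608 -0.2593  0.01  ] 0.444
top [422.6 309.1] [40.6 41.1] [ 0.3831 -0.4463  0.01  ] 0.588
top [482.  295.3] [39.4 40.6] [ 0.4259 -0.6283  0.01  ] 0.759
top [322.3 154.7] [39.  40.2] [ 0.8495 -0.137   0.01  ] 0.86
side [254.2 357.9] [49.4 55.5] [ 0.3601 -0.2593  0.01  ] 0.444
side [300.5 424.9] [59.4 60.6] [ 0.3821 -0.4464  0.01  ] 0.588
side [398.5 244.9] [33.8 45.1] [ 0.8485 -0.1364  0.01  ] 0.859
```

View pics/b.png

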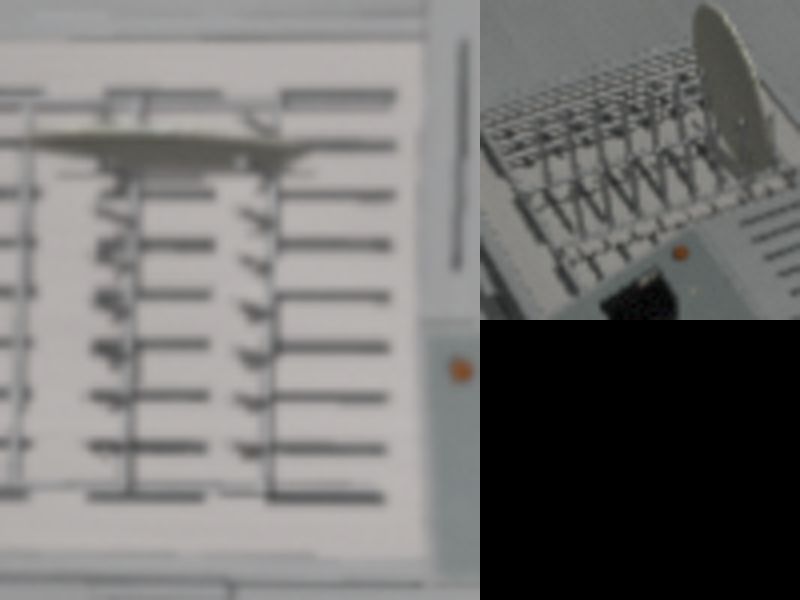

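The rack crop shows rails at top columns of about 162 and 185.3, running over rows 200.8 to 267.5, with the saucer edge at rows 208 to 213. Lid position agrees within 1 mm between cameras: (0.3605, -0.2593), radius 0.444, the nearest.

Run:
```python
from fit import *
for n in("top","side"):
    K,D,r,t=cam(n); print(n,(-cv2.Rodrigues(r)[0].T@t).round(3))
A=lambda u,v:(140+u/6,185+v/6)
for z in(.06,.08,.13): print(z,w("top",[A(202,295),A(202,95),A(202,495),A(270,146),A(270,447)],z)[:,:2].round(4).tolist())
s=cv2.imread("pics/side0.png"); t=cv2.imread("pics/top0.png")
# saucer silhouettes
ms={}
for n,im,roi in(("side",s,(255,112,32,60)),("top",t,(138,200,60,18))):
    x,y,a,b=roi; c=im[y:y+b,x:x+a].astype(int); m=(c[:,:,2]-c[:,:,0]>9)
    N,L,S,C=cv2.connectedComponentsWithStats(m.astype(np.uint8)); i=1+np.argmax(S[1:,4])
    ms[n]=np.argwhere(L==i)[:,::-1]+[x,y]; print(n,S[i])
th=np.linspace(0,2*np.pi,60); dirs={"side":np.radians([-120,-90,-60,-30,0,30,150,180,210]),"top":np.radians([0,180,90,-90])}
def f(q):
    x,y,z,yaw,lean=q; R=cv2.Rodrigues(np.array([0,0,yaw]))[0]@cv2.Rodrigues(np.array([0,lean,0.]))[0]; o=[]
    P=np.array([[dx,.066*np.cos(a),.066*np.sin(a)] for dx in(-.0035,.0035) for a in th])@R.T+[x,y,z]
    for n in ms:
        p=px(n,P)
        for a in dirs[n]:
            d=np.array([np.cos(a),np.sin(a)]); o.append((p@d).max()-(ms[n]@d).max()-.3)
    return np.array(o)
r=least_squares(f,[.66,.32,.135,0,0]); print(r.x.round(4),f(r.x).round(1))
```

```text
top [ 0.472 -0.157  1.526]
side [ 0.257 -0.746  0.956]
0.06 [[0.5933, 0.2988], [0.693, 0.3032], [0.4947, 0.2949], [0.6678, 0.2675], [0.5189, 0.2616]]
0.08 [[0.5916, 0.2926], [0.69, 0.2969], [0.4944, 0.2888], [0.6651, 0.2617], [0.5183, 0.2559]]
0.13 [[0.5875, 0.277], [0.6824, 0.2812], [0.4936, 0.2733], [0.6585, 0.2472], [0.5167, 0.2416]]
side [11 12  1  2  2]
top [11  6  9  2 13]
[ 0.6755  0.3566  0.1001 -0.3915  0.0581] [ 4.2  3.7  3.2  1.7  1.3 19.9 19.2  1.9  3.6 15.6 19.   8.  12.3]
```

Run:
```python
from fit import *
B=lambda u,v:(205+(u-480)/4,120+v/4)
A=lambda u,v:(140+u/6,185+v/6)
M=[("side",0,-1,B(700,3)),("side",-1,0,B(692,25)),("side",1,0,B(776,150)),("side",0,1,B(755,178)),("top",-1,0,A(28,143)),("top",1,0,A(312,152)),("top",0,-1,A(110,129)),("top",0,1,A(200,170))]
th=np.linspace(0,2*np.pi,60)
def f(q):
    x,y,z,yaw,lean=q; R=cv2.Rodrigues(np.array([0,0,yaw]))[0]@cv2.Rodrigues(np.array([0,lean,0.]))[0]
    P=np.array([[dx,.066*np.cos(a),.066*np.sin(a)] for dx in(-.0035,.0035) for a in th])@R.T+[x,y,z]
    return np.array([(px(n,P)@np.array([a,b])).max()-a*p[0]-b*p[1] for n,a,b,p in M])
r=least_squares(f,[.66,.32,.135,0,0]); print(r.x.round(4),f(r.x).round(1))
s=cv2.imread("pics/side0.png"); t=cv2.imread("pics/top0.png")
d=np.array([.5934,.262,.0048])
for zr in(.07,.078):
  pass
zr=float(r.x[2])-.056; yr=.2926-.262
print("zr",zr)
out=np.zeros((600,800,3),np.uint8)
a=crop(t,140,185,80,100,6); b=crop(s,195,115,100,100,4.0)
def dot(im,n,o,k,P,c):
    for q in px(n,P): cv2.circle(im,tuple(np.round((q-o+.5)*k-.5).astype(int)),2,c,-1)
for i in range(8):
  for y in(-.035,.035):
    for z,c in((0,(0,0,255)),(.055,(0,255,0))):
      P=tr(d,(-.077+.022*i,yr+y,zr+z)); dot(a,"top",np.array([140,185]),6,P,c); dot(b,"side",np.array([195,115]),4,P,c)
out[:,:480]=a; out[:400,480:]=b[:,:320]
cv2.imwrite("pics/c.png",out)
```

```text
[ 0.6557  0.2895  0.1451 -0.0077 -0.046 ] [-0.1  0.7 -0.7  0.1  0.2  0.6  0.6 -0.7]
zr 0.08911294404927919
```

View pics/c.png

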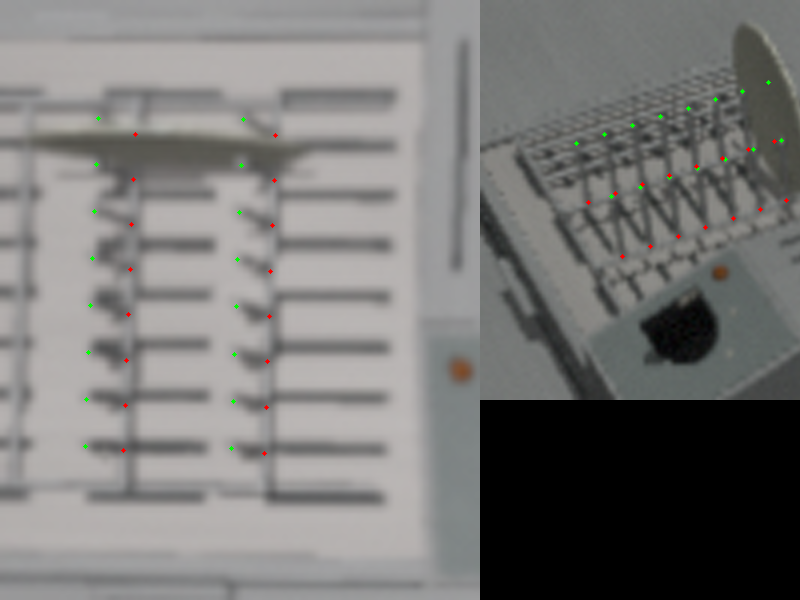

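The projected rack model lands on the rails and tines in both views, giving a rack point of about (0.592, 0.290, 0.087). The front slot (x≈0.526) is free.

Plan:
1. Grip the lid's knob with the fingertips.
2. Tip the lid upright against the pan edge.
3. Stand it in the front slot with the knob facing the robot.

First I set the heading, then travel.

servo_tool(increments=[{"grip":0,"x":0,"y":0,"z":0,"roll":7},{"grip":0,"x":0,"y":0,"z":0,"roll":7},{"grip":0,"x":0,"y":0,"z":0,"roll":7},{"grip":0,"x":0,"y":0,"z":0,"roll":7},{"grip":0,"x":0,"y":0,"z":0,"roll":7}])

```text
clock: 0.52
tcp_pos: [0.142, 0.5568, 0.2308]
orientation: [0.0, 0.42, 0.908, -0.001]
wrist_force: [0.0, -0.4, 0.1]
finger_gap: 0.0855
grip_force: 0.0
```

servo_tool(increments=[{"grip":0,"x":0,"y":0,"z":0,"roll":7},{"grip":0,"x":0,"y":0,"z":0,"roll":7},{"grip":0,"x":0,"y":0,"z":0,"roll":7},{"grip":0,"x":0,"y":0,"z":0,"roll":7},{"grip":0,"x":0,"y":0,"z":0,"roll":7}])

```text
clock: 0.93
tcp_pos: [0.142, 0.5569, 0.2308]
orientation: [0.0, 0.673, 0.739, -0.0]
wrist_force: [-0.2, -0.2, 0.3]
finger_gap: 0.0857
grip_force: 0.0
```

servo_tool(increments=[{"grip":0,"x":0,"y":0,"z":0,"roll":5},{"grip":0,"x":-35,"y":21,"z":0,"roll":0},{"grip":0,"x":-35,"y":21,"z":0,"roll":0},{"grip":0,"x":-35,"y":21,"z":0,"roll":0},{"grip":0,"x":-35,"y":21,"z":0,"roll":0}])

```text
clock: 1.35
tcp_pos: [0.2279, 0.4166, 0.2307]
orientation: [0.0, 0.702, 0.712, -0.0]
wrist_force: [1.5, -1.3, -0.1]
finger_gap: 0.0854
grip_force: 0.0
```

servo_tool(increments=[{"grip":0,"x":-35,"y":21,"z":0,"roll":0},{"grip":0,"x":-35,"y":21,"z":0,"roll":0},{"grip":0,"x":-35,"y":21,"z":0,"roll":0},{"grip":0,"x":-35,"y":21,"z":0,"roll":0},{"grip":0,"x":-35,"y":21,"z":0,"roll":0}])

```text
clock: 1.77
tcp_pos: [0.3352, 0.2426, 0.2312]
orientation: [-0.0, 0.703, 0.712, 0.0]
wrist_force: [0.2, 0.7, 0.1]
finger_gap: 0.0857
grip_force: 0.0
```

servo_tool(increments=[{"grip":0,"x":-35,"y":21,"z":0,"roll":0},{"grip":0,"x":-35,"y":21,"z":0,"roll":0},{"grip":0,"x":-35,"y":21,"z":0,"roll":0},{"grip":0,"x":-35,"y":21,"z":0,"roll":0},{"grip":0,"x":0,"y":0,"z":0,"roll":0}])

```text
clock: 2.18
tcp_pos: [0.4242, 0.1, 0.231]
orientation: [0.001, 0.706, 0.708, -0.0]
wrist_force: [-0.6, -0.1, 0.3]
finger_gap: 0.0852
grip_force: 0.0
```

servo_tool(increments=[{"grip":0,"x":-39.9,"y":-7.4,"z":0,"roll":0},{"grip":0,"x":-39.9,"y":-7.4,"z":0,"roll":0},{"grip":0,"x":-39.9,"y":-7.4,"z":0,"roll":0},{"grip":0,"x":-39.9,"y":-7.4,"z":0,"roll":0},{"grip":0,"x":-39.9,"y":-7.4,"z":0,"roll":0}])

```text
clock: 2.6
tcp_pos: [0.385, -0.0954, 0.2311]
orientation: [-0.0, 0.703, 0.712, 0.0]
wrist_force: [0.5, -0.0, 0.3]
finger_gap: 0.0853
grip_force: 0.0
```

servo_tool(increments=[{"grip":0,"x":-39.9,"y":-7.4,"z":0,"roll":0},{"grip":0,"x":-39.9,"y":-7.4,"z":0,"roll":0},{"grip":0,"x":-39.9,"y":-7.4,"z":0,"roll":0},{"grip":0,"x":-39.9,"y":-7.4,"z":0,"roll":0},{"grip":0,"x":0,"y":0,"z":40,"roll":0}])

```text
clock: 3.02
tcp_pos: [0.3614, -0.2645, 0.197]
orientation: [0.008, 0.705, 0.709, -0.001]
wrist_force: [2.2, -2.8, 1.4]
finger_gap: 0.0855
grip_force: 0.0
```

servo_tool(increments=[{"grip":0,"x":0,"y":0,"z":40,"roll":0},{"grip":0,"x":0,"y":0,"z":40,"roll":0},{"grip":0,"x":0,"y":0,"z":25,"roll":0},{"grip":0,"x":0,"y":0,"z":0,"roll":0},{"grip":0,"x":0,"y":0,"z":0,"roll":0}])

```text
clock: 3.43
tcp_pos: [0.3573, -0.253, 0.0854]
orientation: [-0.002, 0.703, 0.711, 0.0]
wrist_force: [0.5, 0.3, 0.5]
finger_gap: 0.0855
grip_force: 0.0
```

Run:
```python
from workcell import env
s=env.get_state(); print(s["tcp_pos"].round(4),s["orientation"].round(4),s["joint_pos"].round(3))
```

```text
[ 0.3573 -0.253   0.0854] [-2.100e-03  7.028e-01  7.114e-01  1.000e-04] [-0.8    0.159 -0.535  0.881  0.     0.759]
```

servo_tool(increments=[{"grip":0,"x":-6.3,"y":3.1,"z":0,"roll":0},{"grip":0,"x":0,"y":0,"z":30,"roll":0},{"grip":0,"x":0,"y":0,"z":30,"roll":0},{"grip":0,"x":0,"y":0,"z":3,"roll":0},{"grip":0,"x":0,"y":0,"z":0,"roll":0}])

```text
clock: 3.85
tcp_pos: [0.3617, -0.2607, 0.0238]
orientation: [-0.0, 0.703, 0.711, 0.0]
wrist_force: [-0.2, 0.4, -0.0]
finger_gap: 0.0857
grip_force: 0.0
```

Run:
```python
from h import *
s=env.get_state(); print(s["tcp_pos"].round(4),s["orientation"].round(4))
a=crop(grab("side"),205,290,100,100,4); b=crop(grab("top"),320,275,100,100,4)
cv2.imwrite("pics/d.png",np.hstack([a,b]))
```

```text
[ 0.3617 -0.2607  0.0238] [-4.000e-04  7.028e-01  7.114e-01  0.000e+00]
```

View pics/d.png

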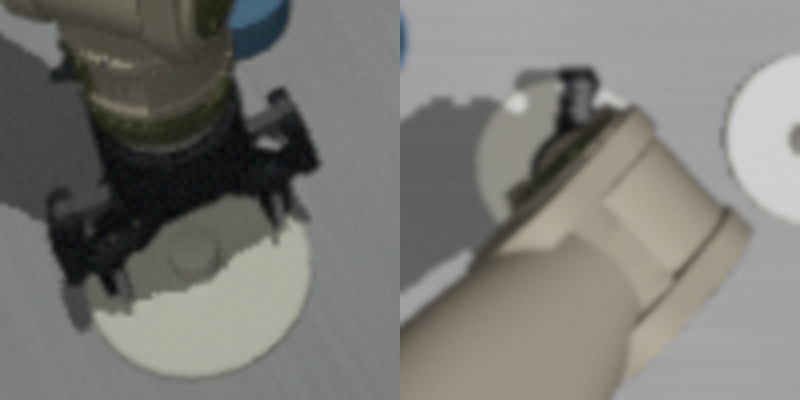

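The knob (side crop (193,255)) sits between the two fingers at (115,290) and (280,220). I close on it.

servo_tool(increments=[{"grip":1,"x":0,"y":0,"z":0,"roll":0},{"grip":1,"x":0,"y":0,"z":0,"roll":0},{"grip":1,"x":0,"y":0,"z":0,"roll":0},{"grip":1,"x":0,"y":0,"z":0,"roll":0},{"grip":1,"x":0,"y":0,"z":0,"roll":0}], grip_force=50)

```text
clock: 4.37
tcp_pos: [0.3614, -0.2609, 0.0239]
orientation: [0.0, 0.703, 0.711, -0.0]
wrist_force: [-3.8, 6.3, 20.7]
finger_gap: 0.026
grip_force: 51.0
```

servo_tool(increments=[{"grip":1,"x":0,"y":0,"z":0,"roll":0},{"grip":1,"x":0,"y":0,"z":0,"roll":0},{"grip":1,"x":0,"y":0,"z":0,"roll":0},{"grip":1,"x":0,"y":0,"z":-10,"roll":0},{"grip":1,"x":0,"y":0,"z":-10,"roll":0}])

```text
clock: 4.78
tcp_pos: [0.3605, -0.2596, 0.0426]
orientation: [-0.002, 0.703, 0.711, 0.0]
wrist_force: [0.2, 0.2, -4.4]
finger_gap: 0.026
grip_force: 49.7
```

servo_tool(increments=[{"grip":1,"x":0,"y":0,"z":-29,"roll":0},{"grip":1,"x":0,"y":0,"z":-29,"roll":0},{"grip":1,"x":0,"y":0,"z":-29,"roll":0},{"grip":1,"x":5.7,"y":40,"z":0,"roll":0},{"grip":1,"x":5.7,"y":40,"z":0,"roll":0}])

```text
clock: 5.2
tcp_pos: [0.4418, -0.2492, 0.1324]
orientation: [0.002, 0.704, 0.71, 0.0]
wrist_force: [1.6, -1.6, -4.1]
finger_gap: 0.0259
grip_force: 50.5
```

servo_tool(increments=[{"grip":1,"x":5.7,"y":40,"z":0,"roll":0},{"grip":1,"x":5.7,"y":40,"z":0,"roll":0},{"grip":1,"x":5.7,"y":40,"z":0,"roll":0},{"grip":1,"x":5.7,"y":40,"z":0,"roll":0},{"grip":1,"x":0,"y":0,"z":0,"roll":0}])

```text
clock: 5.62
tcp_pos: [0.6076, -0.2221, 0.1275]
orientation: [0.001, 0.701, 0.713, 0.002]
wrist_force: [1.6, -1.7, -4.5]
finger_gap: 0.0258
grip_force: 51.0
```

servo_tool(increments=[{"grip":1,"x":0,"y":0,"z":0,"roll":0},{"grip":1,"x":0,"y":0,"z":0,"roll":0}])

```text
clock: 5.78
tcp_pos: [0.5998, -0.2228, 0.1285]
orientation: [-0.002, 0.703, 0.712, -0.001]
wrist_force: [-1.3, 0.5, -4.1]
finger_gap: 0.0254
grip_force: 51.0
```

servo_tool(increments=[{"grip":1,"x":-15.3,"y":0,"z":30,"roll":0},{"grip":1,"x":0,"y":0,"z":5,"roll":0},{"grip":1,"x":0,"y":0,"z":3,"roll":0},{"grip":1,"x":0.5,"y":0,"z":3,"roll":0},{"grip":1,"x":0.5,"y":0,"z":3,"roll":0}], grip_force=40)

```text
clock: 6.2
tcp_pos: [0.6006, -0.2378, 0.0872]
orientation: [0.0, 0.703, 0.711, 0.0]
wrist_force: [-2.3, 2.4, 0.8]
finger_gap: 0.026
grip_force: 51.5
```

servo_tool(increments=[{"grip":1,"x":1,"y":0,"z":4,"roll":0},{"grip":1,"x":1,"y":0,"z":4,"roll":0},{"grip":1,"x":0.5,"y":0,"z":3,"roll":0},{"grip":1,"x":-1,"y":0,"z":3,"roll":0},{"grip":1,"x":-1,"y":0,"z":3,"roll":0}])

```text
clock: 6.62
tcp_pos: [0.6018, -0.2335, 0.0714]
orientation: [-0.001, 0.702, 0.712, 0.003]
wrist_force: [-3.3, 14.2, 6.9]
finger_gap: 0.026
grip_force: 52.9
```

Run:
```python
from h import *
s=env.get_state(); print(s["tcp_pos"].round(4),s["orientation"].round(4),s["wrist_force"].round(1),s["ft_torque"].round(2))
p=px("side",s["tcp_pos"])[0].astype(int); a=crop(grab("side"),p[0]-75,p[1]-75,150,150,4)
cv2.imwrite("pics/e.png",a)
```

```text
[ 0.6018 -0.2335  0.0714] [-0.0009  0.7018  0.7123  0.0029] [-3.3 14.2  6.9] [ 2.51  0.74 -0.24]
```

View pics/e.png

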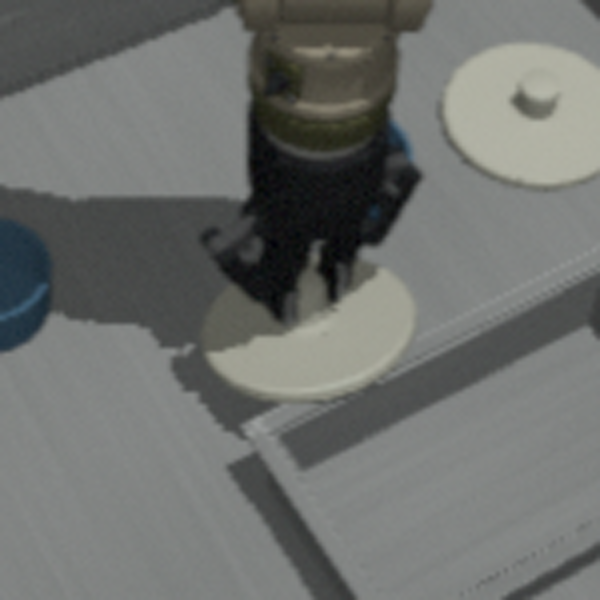

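The lid is tipping on the pan edge: its ellipse at crop (308,330) is narrower than the flat lid's, and its near rim is over the flange. I continue.

servo_tool(increments=[{"grip":1,"x":-1,"y":0,"z":2.5,"roll":0},{"grip":1,"x":-1.5,"y":0,"z":2.5,"roll":0},{"grip":1,"x":-2.5,"y":0,"z":0,"roll":0},{"grip":1,"x":-2.5,"y":0,"z":-0.5,"roll":0},{"grip":1,"x":-2.5,"y":0,"z":-0.5,"roll":0}])

```text
clock: 7.08
tcp_pos: [0.6021, -0.2408, 0.0672]
orientation: [-0.003, 0.701, 0.713, 0.005]
wrist_force: [-1.2, 20.0, 6.9]
finger_gap: 0.0258
grip_force: 52.5
```

servo_tool(increments=[{"grip":1,"x":-2,"y":0,"z":-0.7,"roll":0},{"grip":1,"x":-2,"y":0,"z":-0.7,"roll":0},{"grip":1,"x":0,"y":0,"z":0,"roll":0}])

```text
clock: 7.33
tcp_pos: [0.6021, -0.2441, 0.0689]
orientation: [-0.003, 0.701, 0.713, 0.005]
wrist_force: [-1.9, 20.3, 9.5]
finger_gap: 0.0256
grip_force: 52.7
```

servo_tool(increments=[{"grip":1,"x":0,"y":0,"z":0,"roll":0},{"grip":1,"x":-1.5,"y":0,"z":0,"roll":0},{"grip":1,"x":-1.5,"y":0,"z":0,"roll":0},{"grip":1,"x":-1,"y":0,"z":0,"roll":0},{"grip":1,"x":0,"y":0,"z":0,"roll":0}], grip_force=25)

```text
clock: 7.75
tcp_pos: [0.6022, -0.2468, 0.0689]
orientation: [-0.003, 0.701, 0.713, 0.006]
wrist_force: [0.3, 23.6, 9.4]
finger_gap: 0.0259
grip_force: 50.5
```

Run:
```python
from h import *
s=env.get_state(); print(s["tcp_pos"].round(4),s["orientation"].round(4),s["wrist_force"].round(1),s["ft_torque"].round(2))
p=px("side",s["tcp_pos"])[0].astype(int); a=crop(grab("side"),p[0]-60,p[1]-50,120,100,6)
cv2.imwrite("pics/f.png",a)
```

```text
[ 0.6022 -0.2468  0.0689] [-0.0035  0.7007  0.7134  0.0055] [ 0.3 23.6  9.4] [ 4.66  0.14 -0.07]
```

View pics/f.png

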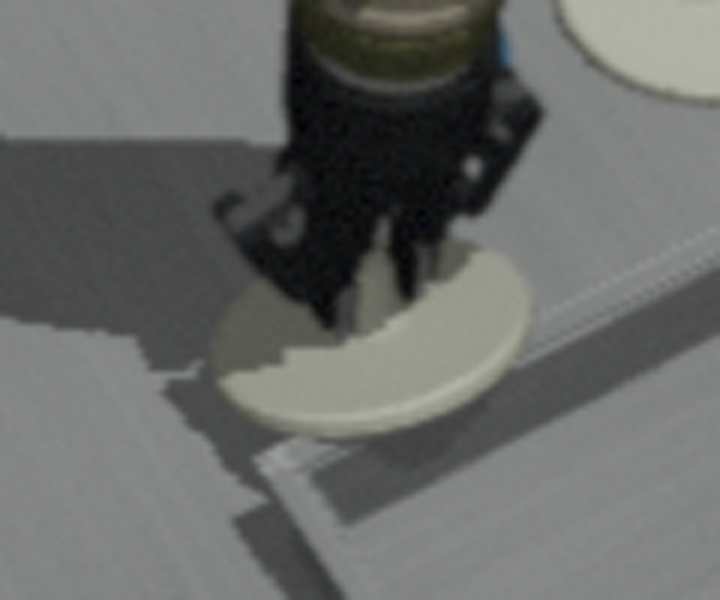

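The lid is clearly tilted now, with its near rim raised above the flange at crop (330,436)–(530,310). I fit the tilt from these outline points.

```bash
cat > tilt.py <<'E'
from fit import *
th=np.linspace(0,2*np.pi,90)
def disc(P,th_,head,o):
    """hull points of disc; P pivot, th_ tilt, head = horizontal unit dir knob turns to, o = pivot to underside"""
    h=np.array([*head,0]); n=np.sin(th_)*h+np.cos(th_)*np.array([0,0,1]); a=np.cross(n,h); a/=np.linalg.norm(a); b=np.cross(n,a)
    return np.array([P-n*k+.065*(np.cos(t)*a+np.sin(t)*b) for k in(o,o-.01) for t in th])
E
python3 - <<'E'
from tilt import *
s=env.get_state(); tcp=s["tcp_pos"]; p=px("side",tcp)[0].astype(int); o=p-[60,50]
pts=np.array([(330,436),(530,310),(212,350),(255,412),(400,433),(490,390),(520,268)])/6+o
def f(q):
    H=cv2.convexHull(px("side",disc(tcp+[q[1],q[3],.008+q[2]],q[0],(0,1),.032)).astype(np.float32))
    return np.r_[[cv2.pointPolygonTest(H,(float(a),float(b)),True) for a,b in pts],q[1]/.002,q[2]/.004,q[3]/.004]
for t0 in(.3,.7,1.1):
    r=least_squares(f,[t0,0,0,0],diff_step=1e-2,x_scale=[1,.01,.01,.01]); print(np.degrees(r.x[0]).round(1),r.x[1:].round(4),r.cost.round(2),r.fun.round(1))
E
```

```text
24.9 [0.0011 0.004  0.007 ] 3.93 [ 0.4  0.8  0.6  1.4 -0.3  0.2  0.4  0.6  1.   1.7]
24.9 [0.0012 0.004  0.007 ] 3.93 [ 0.4  0.8  0.6  1.4 -0.3  0.2  0.4  0.6  1.   1.7]
159.7 [-0.0047 -0.0044  0.0051] 7.66 [ 0.2 -0.4 -0.5 -1.8  1.  -0.3  1.5 -2.4 -1.1  1.3]
```

Tilt is about 25°, and the friction at the outer edge is high. A better lever is the inside wall of the same pan rim. With the lid's low rim inside the pan, pulling toward +y swings it up with a long arm. Raise and shift over the pan first.

servo_tool(increments=[{"grip":1,"x":3,"y":0,"z":-15,"roll":0},{"grip":1,"x":0,"y":0,"z":-25,"roll":0},{"grip":1,"x":0,"y":0,"z":-25,"roll":0},{"grip":1,"x":-38,"y":10,"z":0,"roll":0},{"grip":1,"x":-38,"y":10,"z":0,"roll":0}])

```text
clock: 8.22
tcp_pos: [0.6246, -0.3273, 0.1362]
orientation: [0.003, 0.701, 0.713, 0.001]
wrist_force: [1.1, -0.9, -3.4]
finger_gap: 0.0258
grip_force: 50.5
```

servo_tool(increments=[{"grip":1,"x":-38,"y":10,"z":0,"roll":0},{"grip":1,"x":0,"y":0,"z":0,"roll":0},{"grip":1,"x":0,"y":0,"z":0,"roll":0},{"grip":1,"x":0,"y":0,"z":0,"roll":0}])

```text
clock: 8.55
tcp_pos: [0.6326, -0.3659, 0.1314]
orientation: [-0.0, 0.703, 0.711, 0.0]
wrist_force: [0.5, 0.6, -4.7]
finger_gap: 0.0258
grip_force: 50.8
```

Run:
```python
from h import *
s=env.get_state(); print(s["tcp_pos"].round(4),s["orientation"].round(4),s["wrist_force"].round(1),s["ft_torque"].round(2))
im=grab("side"); cv2.imwrite("pics/g.png",im)
p=px("side",s["tcp_pos"])[0].astype(int); c=im[p[1]-40:p[1]+60,p[0]-60:p[0]+60]
# off-white lid: sample colours
for dx,dy in((0,25),(10,25),(-15,20),(20,20),(0,35),(0,50)): print(dx,dy,im[p[1]+dy,p[0]+dx])
```

```text
[ 0.6326 -0.3659  0.1314] [-4.000e-04  7.030e-01  7.112e-01  2.000e-04] [ 0.5  0.6 -4.7] [0.06 0.01 0.03]
0 25 [132 144 143]
10 25 [115 125 124]
-15 20 [149 162 160]
20 20 [132 143 141]
0 35 [72 73 72]
0 50 [128 130 128]
```

```bash
cat >> tilt.py <<'E'
from scipy.optimize import minimize
def est(head=(0,1),t0s=(20,40,60,80),n="side",up=.008,verbose=1):
    tcp=env.get_state()["tcp_pos"]; im=grab(n).astype(int)
    g=((im[:,:,1]-im[:,:,0]>5)&(im[:,:,1]>60)).astype(np.uint8); dark=im.max(2)<60
    p=px(n,tcp)[0].astype(int); N,L,S,C=cv2.connectedComponentsWithStats(g)
    sub=L[p[1]:p[1]+45,p[0]-30:p[0]+30]; i=np.bincount(sub[sub>0]).argmax(); m=L==i
    Y,X=np.mgrid[:480,:640]; ok=(abs(X-p[0])<90)&(Y<p[1]+90)&(Y>p[1]-10)&~dark
    K=8
    def cost(q):
        h=cv2.convexHull(px(n,disc(tcp+[q[1],q[2],up+q[3]],q[0],head,.032)).astype(np.float32))
        z=np.zeros((480,640),np.uint8); cv2.fillPoly(z,[np.round(h*16).astype(np.int32)],255,cv2.LINE_AA,4)
        return (abs(z/255.-m)*ok).sum()+((np.array(q[1:])/.006)**2).sum()*2
    best=min((minimize(cost,[np.radians(t),0,0,0],method="Nelder-Mead",options=dict(initial_simplex=np.array([[np.radians(t),0,0,0]]*5)+np.vstack([np.zeros(4),np.diag([.25,.004,.006,.006])]))) for t in t0s),key=lambda r:r.fun)
    print("mask",S[i],"tilt",np.degrees(best.x[0]).round(1),"off mm",(best.x[1:]*1e3).round(1),"cost",best.fun.round(1))
E
python3 -c "
from tilt import *
est()"
```

```text
mask [ 356  303   61   39 1562] tilt 24.8 off mm [ 5.7 14.5 -8.9] cost 114.1
```

Run:
```python
from tilt import *
im=cv2.imread("pics/g.png").astype(int); tcp=env.get_state()["tcp_pos"]; p=px("side",tcp)[0]; print(p)
d=im[:,:,1]-im[:,:,0]
for y in range(285,348,1):
    print(y,''.join('#' if im[y,x].max()<50 else ('o' if d[y,x]>5 else '.') for x in range(348,424)))
for t in(25,40): print(t,px("side",disc(tcp+[0,0,.008],np.radians(t),(0,1),.032)).min(0).round(),px("side",disc(tcp+[0,0,.008],np.radians(t),(0,1),.032)).max(0).round())
```

```text
[385.56515665 315.07902796]
285 .............................####################################..####.....
286 ............................######################################.###......
287 ............................##########################################......
288 ...........................##########################################.......
289 ...........................#########################################........
290 ..........................##########################################........
291 ..........................#########################################.........
292 ..........................#########################################.........
293 ..............................#############################.######..........
294 ..............................###################################...........
295 .............................###################################............
296 .............................##################################.............
297 ................##..........##################################..............
298 ..............#
[... 3384 characters left out ...]
40 ......................ooooooooooooooooooooooooooo...........................
341 ..........................oooooooooooooooooooo..............................
342 ................................ooooooo.....................................
343 ............................................................................
344 ............................................................................
345 ............................................................................
346 ............................................................................
347 ............................................................................
25 [357. 303.] [418. 345.]
40 [360. 308.] [420. 342.]
```

```bash
python3 - <<'E'
s=open("tilt.py").read()
s=s.replace('m=L==i\n','hm=cv2.convexHull(np.argwhere(L==i)[:,::-1].astype(np.int32)); m=np.zeros((480,640),np.uint8); cv2.fillPoly(m,[hm],1)\n')
s=s.replace("&~dark","")
open("tilt.py","w").write(s)
E
python3 -c "
from tilt import *
est()"
```

```text
mask [ 356  303   60   39 1562] tilt 26.0 off mm [1.  9.6 0.1] cost 71.3
```

Outline extents match an unslipped lid at about 26°. I lower its low rim inside the pan and swing it up against the inner wall.

servo_tool(increments=[{"grip":1,"x":0,"y":0,"z":25,"roll":0},{"grip":1,"x":0,"y":0,"z":22,"roll":0},{"grip":1,"x":5,"y":0,"z":0,"roll":0},{"grip":1,"x":5,"y":0,"z":0,"roll":0},{"grip":1,"x":4,"y":0,"z":0,"roll":0}])

```text
clock: 9.12
tcp_pos: [0.6321, -0.3525, 0.0861]
orientation: [0.001, 0.703, 0.711, -0.002]
wrist_force: [-4.5, -7.9, -4.0]
finger_gap: 0.0256
grip_force: 49.5
```

servo_tool(increments=[{"grip":1,"x":4,"y":0,"z":-2,"roll":0},{"grip":1,"x":4,"y":0,"z":-3,"roll":0},{"grip":1,"x":4,"y":0,"z":-3,"roll":0},{"grip":1,"x":4,"y":0,"z":-3,"roll":0},{"grip":1,"x":4,"y":0,"z":-3,"roll":0}])

```text
clock: 9.53
tcp_pos: [0.6333, -0.3331, 0.1012]
orientation: [0.002, 0.703, 0.711, -0.0]
wrist_force: [0.8, -5.2, -7.2]
finger_gap: 0.0259
grip_force: 50.6
```

```bash
python3 -c "
from tilt import *
s=env.get_state(); print(s['tcp_pos'].round(4),s['wrist_force'].round(1))
est()"
```

```text
[ 0.6333 -0.3331  0.1012] [ 0.8 -5.2 -7.2]
mask [ 351  305   57   31 1074] tilt 44.2 off mm [ 0.5  6.5 -2.6] cost 97.1
```

Tilt is now about 44° with only 5 N. I continue the arc.

servo_tool(increments=[{"grip":1,"x":4.5,"y":0,"z":-1.8,"roll":0},{"grip":1,"x":4.5,"y":0,"z":-1.5,"roll":0},{"grip":1,"x":4.5,"y":0,"z":-1.2,"roll":0},{"grip":1,"x":4.5,"y":0,"z":-1,"roll":0},{"grip":1,"x":4.5,"y":0,"z":-0.8,"roll":0}])

```text
clock: 10.0
tcp_pos: [0.6335, -0.3116, 0.108]
orientation: [0.003, 0.703, 0.711, -0.0]
wrist_force: [1.1, -7.0, -2.6]
finger_gap: 0.0256
grip_force: 51.5
```

servo_tool(increments=[{"grip":1,"x":4.5,"y":0,"z":-0.5,"roll":0},{"grip":1,"x":4.5,"y":0,"z":0,"roll":0},{"grip":1,"x":4,"y":0,"z":0,"roll":0},{"grip":1,"x":0,"y":0,"z":0,"roll":0}])

```text
clock: 10.33
tcp_pos: [0.6336, -0.2975, 0.1088]
orientation: [0.003, 0.703, 0.711, 0.0]
wrist_force: [0.6, -5.5, -0.9]
finger_gap: 0.0258
grip_force: 50.5
```

```bash
python3 -c "
from tilt import *
s=env.get_state(); print(s['tcp_pos'].round(4),s['wrist_force'].round(1))
est()"
```

```text
[ 0.6336 -0.2975  0.1088] [ 0.6 -5.5 -0.9]
mask [349 292  52  31 573] tilt 74.2 off mm [1.3 1.5 4.4] cost 169.5
```

servo_tool(increments=[{"grip":1,"x":4,"y":0,"z":0.5,"roll":0},{"grip":1,"x":4,"y":0,"z":0.5,"roll":0},{"grip":1,"x":4,"y":0,"z":0.5,"roll":0},{"grip":1,"x":0,"y":0,"z":0,"roll":0}])

```text
clock: 10.72
tcp_pos: [0.6332, -0.2849, 0.1063]
orientation: [0.002, 0.703, 0.712, 0.0]
wrist_force: [0.5, -5.2, -2.0]
finger_gap: 0.0258
grip_force: 48.3
```

```bash
python3 -c "
from tilt import *
s=env.get_state(); print(s['tcp_pos'].round(4),s['wrist_force'].round(1))
est(t0s=(70,80,90))
im=grab('side'); p=px('side',s['tcp_pos'])[0].astype(int); cv2.imwrite('pics/h.png',crop(im,p[0]-50,p[1]-50,100,100,6))"
```

```text
[ 0.6332 -0.2849  0.1063] [ 0.5 -5.2 -2. ]
mask [348 286  50  36 897] tilt 79.4 off mm [ 2.2 -1.3 -0.3] cost 128.1
```

View pics/h.png

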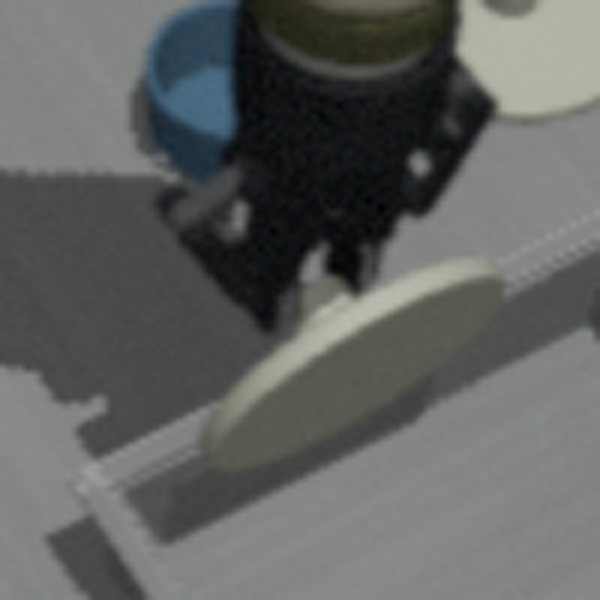

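The lid is nearly upright, with its underside facing the camera and the ellipse spanning (205,450)–(505,280), which gives a tilt of about 79°. A little more.

servo_tool(increments=[{"grip":1,"x":3,"y":0,"z":0.5,"roll":0},{"grip":1,"x":3,"y":0,"z":0.5,"roll":0},{"grip":1,"x":3,"y":0,"z":0.5,"roll":0},{"grip":1,"x":0,"y":0,"z":0,"roll":0}])

```text
clock: 11.15
tcp_pos: [0.6321, -0.2752, 0.1029]
orientation: [0.0, 0.703, 0.711, 0.0]
wrist_force: [1.7, -4.4, -1.7]
finger_gap: 0.0257
grip_force: 45.8
```

```bash
python3 -c "
from tilt import *
s=env.get_state(); print(s['tcp_pos'].round(4),s['wrist_force'].round(1))
est(t0s=(70,80,90))"
```

```text
[ 0.6321 -0.2752  0.1029] [ 1.7 -4.4 -1.7]
mask [ 345  282   50   40 1157] tilt 84.4 off mm [ 1.8 -3.6 -2.1] cost 80.8
```

servo_tool(increments=[{"grip":1,"x":2.5,"y":0,"z":0,"roll":0},{"grip":1,"x":0,"y":0,"z":0,"roll":0},{"grip":1,"x":-3,"y":0,"z":-5,"roll":0},{"grip":1,"x":0,"y":0,"z":-15,"roll":0},{"grip":1,"x":0,"y":0,"z":-22,"roll":0}])

```text
clock: 11.62
tcp_pos: [0.6291, -0.2742, 0.1412]
orientation: [-0.005, 0.703, 0.711, -0.0]
wrist_force: [-0.1, -0.6, -4.9]
finger_gap: 0.0255
grip_force: 44.9
```

servo_tool(increments=[{"grip":1,"x":0,"y":0,"z":-25,"roll":0},{"grip":1,"x":0,"y":0,"z":-25,"roll":0},{"grip":1,"x":0,"y":0,"z":-25,"roll":0},{"grip":1,"x":0,"y":0,"z":-15,"roll":0},{"grip":1,"x":0,"y":0,"z":0,"roll":0}])

```text
clock: 12.03
tcp_pos: [0.6325, -0.2754, 0.2386]
orientation: [0.002, 0.703, 0.712, 0.002]
wrist_force: [0.1, -1.4, -3.4]
finger_gap: 0.0258
grip_force: 45.1
```

servo_tool(increments=[{"grip":1,"x":15,"y":-3.3,"z":0,"roll":0},{"grip":1,"x":25,"y":-5.6,"z":0,"roll":0},{"grip":1,"x":30,"y":-6.7,"z":0,"roll":0},{"grip":1,"x":30,"y":-6.7,"z":0,"roll":0},{"grip":1,"x":30,"y":-6.7,"z":0,"roll":0}])

```text
clock: 12.45
tcp_pos: [0.5992, -0.1441, 0.2322]
orientation: [-0.003, 0.703, 0.711, -0.0]
wrist_force: [0.4, -0.1, -5.0]
finger_gap: 0.0259
grip_force: 45.0
```

servo_tool(increments=[{"grip":1,"x":30,"y":-6.7,"z":0,"roll":0},{"grip":1,"x":30,"y":-6.7,"z":0,"roll":0},{"grip":1,"x":30,"y":-6.7,"z":0,"roll":0},{"grip":1,"x":30,"y":-6.7,"z":0,"roll":0},{"grip":1,"x":30,"y":-6.7,"z":0,"roll":0}])

```text
clock: 12.87
tcp_pos: [0.5636, 0.0055, 0.2326]
orientation: [-0.002, 0.703, 0.711, -0.001]
wrist_force: [1.0, -1.0, -3.4]
finger_gap: 0.0258
grip_force: 45.0
```

servo_tool(increments=[{"grip":1,"x":30,"y":-6.7,"z":0,"roll":0},{"grip":1,"x":30,"y":-6.7,"z":0,"roll":0},{"grip":1,"x":30,"y":-6.7,"z":0,"roll":0},{"grip":1,"x":30,"y":-6.7,"z":0,"roll":0},{"grip":1,"x":30,"y":-6.7,"z":0,"roll":0}])

```text
clock: 13.28
tcp_pos: [0.5281, 0.1546, 0.2327]
orientation: [-0.002, 0.703, 0.711, -0.001]
wrist_force: [0.4, -0.8, -3.5]
finger_gap: 0.0259
grip_force: 45.0
```

servo_tool(increments=[{"grip":1,"x":30,"y":-6.7,"z":0,"roll":0},{"grip":1,"x":30,"y":-6.7,"z":0,"roll":0},{"grip":1,"x":30,"y":-6.7,"z":0,"roll":0},{"grip":1,"x":25,"y":-5.6,"z":0,"roll":0},{"grip":1,"x":15,"y":-3.3,"z":0,"roll":0}])

```text
clock: 13.7
tcp_pos: [0.4971, 0.2851, 0.2326]
orientation: [-0.002, 0.702, 0.712, -0.001]
wrist_force: [0.7, -0.0, -3.9]
finger_gap: 0.0253
grip_force: 45.0
```

servo_tool(increments=[{"grip":1,"x":0,"y":0,"z":0,"roll":-5},{"grip":1,"x":0,"y":0,"z":0,"roll":-6},{"grip":1,"x":0,"y":0,"z":0,"roll":-6},{"grip":1,"x":0,"y":0,"z":0,"roll":-6},{"grip":1,"x":0,"y":0,"z":0,"roll":-6}])

```text
clock: 14.12
tcp_pos: [0.498, 0.2826, 0.2325]
orientation: [-0.002, 0.5, 0.866, -0.001]
wrist_force: [0.2, -0.4, -4.3]
finger_gap: 0.0257
grip_force: 45.0
```

servo_tool(increments=[{"grip":1,"x":0,"y":0,"z":0,"roll":-6},{"grip":1,"x":0,"y":0,"z":0,"roll":-6},{"grip":1,"x":0,"y":0,"z":0,"roll":-6},{"grip":1,"x":0,"y":0,"z":0,"roll":-6},{"grip":1,"x":0,"y":0,"z":0,"roll":-6}])

```text
clock: 14.53
tcp_pos: [0.498, 0.2824, 0.2325]
orientation: [-0.002, 0.259, 0.966, -0.001]
wrist_force: [0.3, 0.2, -4.1]
finger_gap: 0.0258
grip_force: 45.0
```

servo_tool(increments=[{"grip":1,"x":0,"y":0,"z":0,"roll":-6},{"grip":1,"x":0,"y":0,"z":0,"roll":-6},{"grip":1,"x":0,"y":0,"z":0,"roll":-6},{"grip":1,"x":0,"y":0,"z":0,"roll":-6},{"grip":1,"x":0,"y":0,"z":0,"roll":-6}])

```text
clock: 14.95
tcp_pos: [0.498, 0.2823, 0.2324]
orientation: [-0.003, -0.0, 1.0, -0.0]
wrist_force: [-0.2, -1.1, -4.7]
finger_gap: 0.026
grip_force: 45.0
```

servo_tool(increments=[{"grip":1,"x":0,"y":0,"z":0,"roll":-0.5},{"grip":1,"x":0,"y":0,"z":0,"roll":0},{"grip":1,"x":0,"y":0,"z":0,"roll":0},{"grip":1,"x":0,"y":0,"z":0,"roll":0}])

```text
clock: 15.28
tcp_pos: [0.4995, 0.2824, 0.234]
orientation: [-0.001, -0.001, 1.0, -0.0]
wrist_force: [0.8, -0.1, -5.0]
finger_gap: 0.0258
grip_force: 45.0
```

Run:
```python
from tilt import *
s=env.get_state(); tcp=s["tcp_pos"]; q=s["orientation"]; print(tcp.round(4),q.round(4),s["wrist_force"].round(1),"head",np.degrees(np.arctan2(2*q[2]**2-1,2*q[1]*q[2])))
for n in("side","top"):
    im=grab(n); cv2.imwrite(f"pics/r_{n}.png",im); im=im.astype(int); d=im[:,:,1]-im[:,:,0]; p=px(n,tcp)[0].astype(int); print(n,p)
    for y in range(p[1]-28,p[1]+32):
        print(y,''.join('#' if im[y,x].max()<50 else ('o' if d[y,x]>5 else '.') for x in range(p[0]-35,p[0]+45)))
    for t in(80,90):
        P=px(n,disc(tcp+[0,0,.008],np.radians(t),(-1,0),.032)); print(t,P.min(0).round(),P.max(0).round())
```

```text
[0.4995 0.2824 0.234 ] [-7.e-04 -8.e-04  1.e+00 -0.e+00] [ 0.8 -0.1 -5. ] head 90.09661214896087
side [213 134]
106 ooooooo...............###########....##.....o.o.................................
107 oooo...................##########....##...ooooooo...............................
108 o......................##########.....#..ooooooooo..............................
109 .......................###########....##ooooooooooo.............................
110 ........................##########....##.oooooooooo.............................
111 ........................###########....#..oooooooooo............................
112 ........................###########....###.ooooooooo............................
113 .........................###########....###.ooooooooo...........................
114 ..........................##########.....##.ooooooooo...........................
115 ..........................###########...###ooooooooooo..........................
116 ..........................#################.oooooooooo..........................
117 ..........................#################.ooooo
[... 8633 characters left out ...]
...................................................
289 ................................................................................
290 ................................................................................
291 ................................................................................
292 ................................................................................
293 ................................................................................
294 ................................................................................
295 ................................................................................
80 [133. 246.] [184. 261.]
90 [132. 250.] [183. 257.]
```

Run:
```python
from tilt import *
tcp=env.get_state()["tcp_pos"]
pts={"top":[(153,242.7),(169.5,245),(176.5,247),(181.5,249),(185,252.5),(184,255.5),(181.5,257),(174,258.5),(141.5,244),(138.5,245)],
"side":[(218.5,140),(220.5,145),(222,149),(224,152),(228,154),(234.5,150),(236.5,140),(235.5,130),(233.5,120),(231,113),(228.5,108),(223,105)]}
def f(q):
    o=[]; hd=(-np.cos(q[4]),-np.sin(q[4]))
    for n in pts:
        H=cv2.convexHull(px(n,disc(tcp+[q[1],q[2],q[3]],q[0],hd,.032)).astype(np.float32)); o+=[cv2.pointPolygonTest(H,(float(a),float(b)),True) for a,b in pts[n]]
    return np.array(o)
for t0 in(1.3,1.6):
    r=least_squares(f,[t0,0,0,.008,0],diff_step=1e-3,x_scale=[1,.05,.05,.05,1],loss="soft_l1"); q=r.x
    n=np.array([-np.sin(q[0]),0,np.cos(q[0])]); print(np.degrees(q[[0,4]]).round(1),(q[1:4]*1e3).round(1),"centre",(tcp+q[1:4]-n*.027).round(4),r.cost.round(2),r.fun.round(1))
```

```text
[79.6  0.7] [ 6.8 -3.8 10.4] centre [0.5331 0.2787 0.2398] 1.26 [-0.6  0.2  0.6  0.8 -0.2  0.4  0.2 -0.1  0.2  0.6  0.1  0.3 -0.2 -0.2
 -0.2  0.1 -0.4 -0.1 -0.2 -0.2 -0.4  0.1]
[79.6  0.7] [ 6.8 -3.8 10.5] centre [0.5331 0.2787 0.2399] 1.26 [-0.6  0.2  0.6  0.8 -0.2  0.4  0.2 -0.1  0.2  0.6  0.1  0.3 -0.2 -0.3
 -0.2  0.1 -0.4 -0.1 -0.2 -0.2 -0.4  0.1]
```

The two-view fit is good: tilt 79.6°, disc centre (0.533, 0.279, 0.240). I shift it over the front slot (centre 0.527, 0.290) and lower it.

servo_tool(increments=[{"grip":1,"x":-3,"y":11.3,"z":0,"roll":0},{"grip":1,"x":0,"y":0,"z":15,"roll":0},{"grip":1,"x":0,"y":0,"z":15,"roll":0},{"grip":1,"x":0,"y":0,"z":10,"roll":0},{"grip":1,"x":0,"y":0,"z":0,"roll":0}])

```text
clock: 15.8
tcp_pos: [0.5019, 0.2938, 0.192]
orientation: [-0.002, -0.002, 1.0, -0.001]
wrist_force: [-0.8, -0.5, -4.3]
finger_gap: 0.026
grip_force: 44.9
```

servo_tool(increments=[{"grip":1,"x":0.5,"y":0,"z":7,"roll":0},{"grip":1,"x":0.5,"y":0,"z":7,"roll":0},{"grip":1,"x":0.5,"y":0,"z":7,"roll":0},{"grip":1,"x":0,"y":0,"z":0,"roll":0}])

```text
clock: 16.13
tcp_pos: [0.501, 0.2936, 0.1722]
orientation: [-0.001, -0.002, 1.0, -0.0]
wrist_force: [0.9, 1.0, -5.4]
finger_gap: 0.0259
grip_force: 44.9
```

Run:
```python
from tilt import *
s=env.get_state(); print(s["clock"],s["tcp_pos"].round(4),s["wrist_force"].round(1),s["ft_torque"].round(2))
```

```text
16.1333 [0.501  0.2936 0.1722] [ 0.9  1.  -5.4] [ 0.07 -0.2   0.08]
```

servo_tool(increments=[{"grip":1,"x":0.5,"y":0,"z":6,"roll":0},{"grip":1,"x":0.5,"y":0,"z":6,"roll":0},{"grip":1,"x":0.5,"y":0,"z":6,"roll":0},{"grip":1,"x":0.5,"y":0,"z":6,"roll":0},{"grip":1,"x":0,"y":0,"z":0,"roll":0}])

```text
clock: 16.55
tcp_pos: [0.4991, 0.2936, 0.1481]
orientation: [-0.0, -0.002, 1.0, -0.0]
wrist_force: [1.4, 0.3, -5.6]
finger_gap: 0.026
grip_force: 44.7
```

servo_tool(increments=[{"grip":1,"x":0.5,"y":0,"z":3,"roll":0},{"grip":1,"x":0.5,"y":0,"z":3,"roll":0},{"grip":1,"x":0,"y":0,"z":0,"roll":0}])

```text
clock: 16.8
tcp_pos: [0.4986, 0.2938, 0.1432]
orientation: [0.0, -0.002, 1.0, 0.0]
wrist_force: [3.4, -0.6, -6.7]
finger_gap: 0.0253
grip_force: 44.8
```

servo_tool(increments=[{"grip":1,"x":0,"y":0,"z":2,"roll":0},{"grip":1,"x":0,"y":0,"z":2,"roll":0},{"grip":1,"x":0,"y":0,"z":0,"roll":0}])

```text
clock: 17.05
tcp_pos: [0.4985, 0.2938, 0.1393]
orientation: [0.0, -0.002, 1.0, 0.0]
wrist_force: [4.0, 1.3, -4.8]
finger_gap: 0.0258
grip_force: 44.9
```

servo_tool(increments=[{"grip":1,"x":0,"y":0,"z":1.5,"roll":0},{"grip":1,"x":0,"y":0,"z":1.5,"roll":0},{"grip":1,"x":0,"y":0,"z":0,"roll":0}])

```text
clock: 17.3
tcp_pos: [0.4986, 0.2944, 0.1381]
orientation: [0.001, -0.002, 1.0, 0.001]
wrist_force: [-1.4, 0.7, 6.8]
finger_gap: 0.0256
grip_force: 45.9
```

Rail contact is felt at the expected height (+12 N). I relax slightly and open.

servo_tool(increments=[{"grip":1,"x":0,"y":0,"z":-1,"roll":0},{"grip":1,"x":0,"y":0,"z":0,"roll":0}])

```text
clock: 17.47
tcp_pos: [0.4986, 0.2941, 0.1385]
orientation: [0.001, -0.002, 1.0, 0.0]
wrist_force: [-1.2, 1.2, 3.3]
finger_gap: 0.0256
grip_force: 45.7
```

servo_tool(increments=[{"grip":0.62,"x":0,"y":0,"z":0,"roll":0},{"grip":0.56,"x":0,"y":0,"z":0,"roll":0},{"grip":0.5,"x":0,"y":0,"z":0,"roll":0},{"grip":0.4,"x":0,"y":0,"z":0,"roll":0},{"grip":0.4,"x":0,"y":0,"z":0,"roll":0}])

```text
clock: 17.88
tcp_pos: [0.4982, 0.2936, 0.1372]
orientation: [-0.0, -0.002, 1.0, -0.0]
wrist_force: [-0.5, -0.2, -0.1]
finger_gap: 0.051
grip_force: 0.0
```

Run:
```python
from tilt import *
s=env.get_state(); tcp=s["tcp_pos"]; print(tcp.round(4),s["wrist_force"].round(1))
for n in("side","top"):
    im=grab(n); cv2.imwrite(f"pics/s_{n}.png",im); im=im.astype(int); d=im[:,:,1]-im[:,:,0]; p=px(n,[.527,.29,.145])[0].astype(int); print(n,p)
    for y in range(p[1]-32,p[1]+26):
        print(y,''.join('#' if im[y,x].max()<50 else ('o' if d[y,x]>5 else '.') for x in range(p[0]-30,p[0]+34)))
    for t in(82,90):
        P=px(n,disc(np.array([.527-.027,.29,.142]),np.radians(t),(-1,0),.032)); print(t,P.min(0).round(),P.max(0).round())
```

```text
[0.4982 0.2936 0.1372] [-0.5 -0.2 -0.1]
side [226 155]
123 .##########################....................................o
124 .#########################.....................................o
125 ..#######################.....................................oo
126 ..######################.......................................o
127 ...####################........................................o
128 .....#################........................................oo
129 .......###############........................................oo
130 .......#################.......................................o
131 ........################.......................................o
132 ........#################......................................o
133 ........#################......................................o
134 ........###########...###......................................o
135 .........##########...###.ooo..................................o
136 .........##########....##ooooo.................................o
137 .........###########...##oooooo................................o
138 ......
[... 6380 characters left out ...]
.........................
272 ooooooooooooooooo#########......................................
273 oooooooooooooooo#########.......................................
274 ooooooooooooooo#########........................................
275 oooooooooooooo#########.........................................
276 ooooooooooooo#########..........................................
277 oooooo##oooo########............................................
278 o####ooo.o..####................................................
279 ####............................................................
280 ###.............................................................
82 [143. 249.] [191. 261.]
90 [143. 252.] [191. 258.]
```

The lid stands in the slot: the top view shows it only 7 rows deep, with no contact force. I back off upward.

servo_tool(increments=[{"grip":0.2,"x":0,"y":0,"z":-3,"roll":0},{"grip":0.2,"x":0,"y":0,"z":-8,"roll":0},{"grip":0.2,"x":0,"y":0,"z":-15,"roll":0},{"grip":0.2,"x":0,"y":0,"z":-20,"roll":0},{"grip":0.2,"x":0,"y":0,"z":-20,"roll":0}])

```text
clock: 18.4
tcp_pos: [0.4982, 0.2937, 0.2046]
orientation: [-0.0, -0.002, 1.0, -0.0]
wrist_force: [-1.2, 0.2, 0.2]
finger_gap: 0.0682
grip_force: 0.0
```

servo_tool(increments=[{"grip":0.3,"x":0,"y":0,"z":-20,"roll":0},{"grip":0.3,"x":0,"y":0,"z":-20,"roll":0},{"grip":0.3,"x":0,"y":-20,"z":0,"roll":0},{"grip":0.3,"x":0,"y":-30,"z":0,"roll":0},{"grip":0.3,"x":0,"y":-30,"z":0,"roll":0}])

```text
clock: 18.82
tcp_pos: [0.499, 0.2136, 0.2448]
orientation: [0.001, -0.003, 1.0, 0.0]
wrist_force: [-0.2, 0.2, 0.1]
finger_gap: 0.0596
grip_force: 0.0
```

Run:
```python
from tilt import *
s=env.get_state(); print(s["tcp_pos"].round(4),s["wrist_force"].round(1))
a=grab("side"); b=grab("top")
d=np.array([.5934,.262,.0048])
A=crop(a,190,110,100,100,4); B=crop(b,130,190,100,75,4); C=crop(cv2.imread("pics/top0.png"),200,235,60,60,6)
out=np.zeros((600,800,3),np.uint8); out[:400,:400]=A; out[:300,400:]=B
C=C[:300]
out[300:600,400:760]=C
cv2.imwrite("pics/z.png",out); print(px("side",tr(d,(-.08,-.15,.1195))),px("top",tr(d,(-.08,-.15,.1195))))
for r in(-.023,.023): print([ (px("top",tr(d,(-.08-.036*.309+r*.951,-.15,.1195+.036*.951+r*.309)))[0]-[200,235])*6+[400,300]])
```

```text
[0.499  0.2136 0.2448] [-0.2  0.2  0.1]
[[247.47606561 201.58710397]] [[231.43724131 261.40625913]]
[array([575.79833357, 528.42420645])]
[array([572.09056115, 431.74934756])]
```

View pics/z.png

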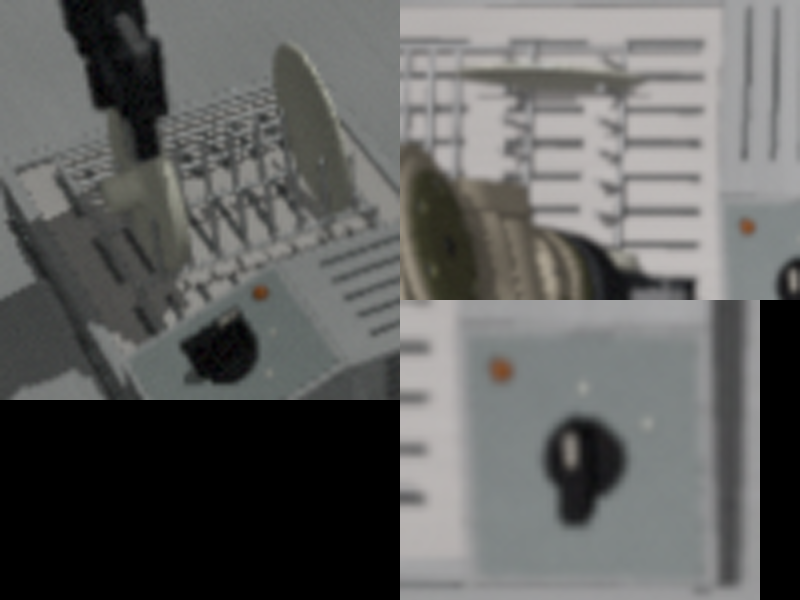

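The lid stands upright in the front slot with its knob toward the robot, clear of the saucer. The start knob's bar lies along x, from (570,435) to (575,525), as predicted. I move over it.

servo_tool(increments=[{"grip":0.4,"x":-2,"y":-30,"z":0,"roll":0},{"grip":0.4,"x":-2,"y":-30,"z":0,"roll":0},{"grip":0.4,"x":-2,"y":-30,"z":0,"roll":0},{"grip":0.4,"x":-1,"y":-12,"z":0,"roll":0},{"grip":0.4,"x":0,"y":0,"z":20,"roll":0}])

```text
clock: 19.33
tcp_pos: [0.5089, 0.11, 0.2274]
orientation: [0.004, 0.0, 1.0, 0.0]
wrist_force: [0.9, -0.3, 0.5]
finger_gap: 0.051
grip_force: 0.0
```

servo_tool(increments=[{"grip":0.4,"x":0,"y":0,"z":25,"roll":0},{"grip":0.4,"x":0,"y":0,"z":25,"roll":0},{"grip":0.4,"x":0,"y":0,"z":15,"roll":0},{"grip":0.4,"x":0,"y":0,"z":0,"roll":0},{"grip":0.4,"x":0,"y":0,"z":0,"roll":0}])

```text
clock: 19.75
tcp_pos: [0.5056, 0.1123, 0.1584]
orientation: [-0.001, -0.002, 1.0, 0.0]
wrist_force: [-0.3, 0.1, 0.3]
finger_gap: 0.0513
grip_force: 0.0
```

Position is good. I lower 22 mm and close gently.

servo_tool(increments=[{"grip":0.4,"x":0,"y":0,"z":12,"roll":0},{"grip":0.4,"x":0,"y":0,"z":10,"roll":0},{"grip":0.4,"x":0,"y":0,"z":0,"roll":0},{"grip":0.8,"x":0,"y":0,"z":0,"roll":0},{"grip":1,"x":0,"y":0,"z":0,"roll":0}], grip_force=30)

```text
clock: 20.17
tcp_pos: [0.5065, 0.1119, 0.1373]
orientation: [0.001, -0.002, 1.0, 0.0]
wrist_force: [0.1, -0.1, -0.1]
finger_gap: 0.028
grip_force: 0.0
```

servo_tool(increments=[{"grip":1,"x":0,"y":0,"z":0,"roll":0},{"grip":1,"x":0,"y":0,"z":0,"roll":0},{"grip":1,"x":0,"y":0,"z":0,"roll":0},{"grip":1,"x":0,"y":0,"z":0,"roll":0},{"grip":1,"x":0,"y":0,"z":0,"roll":0}])

```text
clock: 20.58
tcp_pos: [0.5066, 0.1159, 0.1378]
orientation: [0.001, -0.003, 1.0, 0.004]
wrist_force: [-0.2, 14.2, 1.1]
finger_gap: 0.0121
grip_force: 33.5
```

Gripped, but the bar is about 5 mm further +y than I estimated. I shift to relieve the force, then twist.

servo_tool(increments=[{"grip":1,"x":0,"y":2.5,"z":0,"roll":0},{"grip":1,"x":0,"y":2.5,"z":0,"roll":0},{"grip":1,"x":0,"y":0,"z":0,"roll":0}])

```text
clock: 20.83
tcp_pos: [0.5066, 0.1163, 0.1378]
orientation: [0.001, -0.002, 1.0, -0.001]
wrist_force: [-2.0, -2.3, 6.4]
finger_gap: 0.0119
grip_force: 34.1
```

servo_tool(increments=[{"grip":1,"x":0,"y":0,"z":0,"roll":5},{"grip":1,"x":0,"y":0,"z":0,"roll":5},{"grip":1,"x":0,"y":0,"z":0,"roll":5},{"grip":1,"x":0,"y":0,"z":0,"roll":5},{"grip":1,"x":0,"y":0,"z":0,"roll":5}])

```text
clock: 21.25
tcp_pos: [0.507, 0.117, 0.1377]
orientation: [0.001, 0.217, 0.976, 0.001]
wrist_force: [-2.2, -1.9, 3.9]
finger_gap: 0.0122
grip_force: 58.5
```

servo_tool(increments=[{"grip":1,"x":0,"y":0,"z":0,"roll":5},{"grip":1,"x":0,"y":0,"z":0,"roll":5},{"grip":1,"x":0,"y":0,"z":0,"roll":5},{"grip":1,"x":0,"y":0,"z":0,"roll":5},{"grip":1,"x":0,"y":0,"z":0,"roll":5}])

```text
clock: 21.67
tcp_pos: [0.5069, 0.1172, 0.1384]
orientation: [0.001, 0.423, 0.906, 0.001]
wrist_force: [0.6, -8.1, 0.3]
finger_gap: 0.0121
grip_force: 85.8
```

Run:
```python
from workcell import env
s=env.get_state(); print(s["tcp_pos"].round(4),s["wrist_force"].round(1),s["ft_torque"].round(2),s["finger_gap"])
```

```text
[0.5069 0.1172 0.1384] [ 0.6 -8.1  0.3] [-0.32 -0.92  0.45] 0.012140553512649803
```

servo_tool(increments=[{"grip":1,"x":0,"y":0,"z":0,"roll":3},{"grip":1,"x":0,"y":0,"z":0,"roll":3},{"grip":1,"x":0,"y":0,"z":0,"roll":2},{"grip":1,"x":0,"y":0,"z":0,"roll":0}])

```text
clock: 22.0
tcp_pos: [0.5072, 0.1169, 0.1384]
orientation: [0.001, 0.484, 0.875, 0.001]
wrist_force: [-2.3, -2.3, 8.3]
finger_gap: 0.0123
grip_force: 93.4
```

Run:
```python
from workcell import env
import numpy as np
s=env.get_state(); q=s["orientation"]; print(s["tcp_pos"].round(4),s["wrist_force"].round(1),s["ft_torque"].round(2),s["grip_force"],np.degrees(np.arctan2(2*q[2]**2-1,2*q[1]*q[2])))
```

```text
[0.5072 0.1169 0.1384] [-2.3 -2.3  8.3] [ 0.6  -0.15  0.59] 93.3724097837694 32.12928611193871
```

servo_tool(increments=[{"grip":1,"x":0,"y":0,"z":0,"roll":2},{"grip":1,"x":0,"y":0,"z":0,"roll":2},{"grip":1,"x":0,"y":0,"z":0,"roll":2},{"grip":1,"x":0,"y":0,"z":0,"roll":0},{"grip":1,"x":0,"y":0,"z":0,"roll":0}])

```text
clock: 22.42
tcp_pos: [0.5072, 0.1171, 0.1384]
orientation: [0.001, 0.528, 0.849, 0.002]
wrist_force: [-2.0, -1.9, 8.0]
finger_gap: 0.0123
grip_force: 98.8
```

Run:
```python
from workcell import env
import numpy as np
s=env.get_state(); q=s["orientation"]; print(s["tcp_pos"].round(4),s["wrist_force"].round(1),s["ft_torque"].round(2),s["grip_force"],np.degrees(np.arctan2(2*q[2]**2-1,2*q[1]*q[2])))
```

```text
[0.5072 0.1171 0.1384] [-2.  -1.9  8. ] [ 0.79 -0.15  1.01] 98.76695150742307 26.28789058708156
```

Torque is rising steeply, so the knob is at its stop. A little extra and a hold.

servo_tool(increments=[{"grip":1,"x":0,"y":0,"z":0,"roll":2},{"grip":1,"x":0,"y":0,"z":0,"roll":2},{"grip":1,"x":0,"y":0,"z":0,"roll":0},{"grip":1,"x":0,"y":0,"z":0,"roll":0},{"grip":1,"x":0,"y":0,"z":0,"roll":0}])

```text
clock: 22.83
tcp_pos: [0.5072, 0.1173, 0.1384]
orientation: [0.001, 0.556, 0.831, 0.002]
wrist_force: [-2.9, -1.7, 8.8]
finger_gap: 0.0125
grip_force: 107.8
```

servo_tool(increments=[{"grip":1,"x":0,"y":0,"z":0,"roll":0},{"grip":1,"x":0,"y":0,"z":0,"roll":0},{"grip":1,"x":0,"y":0,"z":0,"roll":0},{"grip":1,"x":0,"y":0,"z":0,"roll":0}])

```text
clock: 23.17
tcp_pos: [0.5071, 0.1172, 0.1384]
orientation: [0.001, 0.556, 0.831, 0.002]
wrist_force: [-2.6, -2.8, 7.8]
finger_gap: 0.0123
grip_force: 107.7
```

Run:
```python
from h import *
s=env.get_state(); q=s["orientation"]; print(s["tcp_pos"].round(4),s["wrist_force"].round(1),s["ft_torque"].round(2),s["grip_force"],np.degrees(np.arctan2(2*q[2]**2-1,2*q[1]*q[2])))
im=grab("side").astype(int); cv2.imwrite("pics/k.png",im)
```

```text
[0.5071 0.1172 0.1384] [-2.6 -2.8  7.8] [ 0.81 -0.11  1.83] 107.74783976376057 22.40874709614214[ WARN:0@1.625] global loadsave.cpp:1063 imwrite_ Unsupported depth image for selected encoder is fallbacked to CV_8U.
```

Torque is 1.8 N m against the stop and it was held for over 0.3 s. I release, let it spring back, then lift away.

servo_tool(increments=[{"grip":0.3,"x":0,"y":0,"z":0,"roll":0},{"grip":0.2,"x":0,"y":0,"z":0,"roll":0},{"grip":0.2,"x":0,"y":0,"z":-2,"roll":0},{"grip":0.2,"x":0,"y":0,"z":-5,"roll":0},{"grip":0.2,"x":0,"y":0,"z":-8,"roll":0}])

```text
clock: 23.63
tcp_pos: [0.5055, 0.1167, 0.1512]
orientation: [-0.001, 0.558, 0.83, -0.001]
wrist_force: [-1.1, -1.0, 0.5]
finger_gap: 0.0681
grip_force: 0.0
```

servo_tool(increments=[{"grip":0.2,"x":0,"y":0,"z":-15,"roll":0},{"grip":0.2,"x":0,"y":0,"z":-25,"roll":0},{"grip":0.2,"x":0,"y":0,"z":-30,"roll":0},{"grip":0.2,"x":0,"y":0,"z":-25,"roll":0},{"grip":0.2,"x":0,"y":0,"z":0,"roll":0}])

```text
clock: 24.05
tcp_pos: [0.5087, 0.117, 0.2526]
orientation: [0.004, 0.558, 0.83, 0.003]
wrist_force: [0.1, 0.1, 1.5]
finger_gap: 0.0687
grip_force: 0.0
```

servo_tool(increments=[{"grip":0.2,"x":0,"y":-20,"z":0,"roll":0},{"grip":0.2,"x":0,"y":-35,"z":0,"roll":0},{"grip":0.2,"x":0,"y":-35,"z":0,"roll":0},{"grip":0.2,"x":0,"y":-35,"z":0,"roll":0},{"grip":0.2,"x":0,"y":-20,"z":0,"roll":0}])

```text
clock: 24.47
tcp_pos: [0.3684, 0.0615, 0.2463]
orientation: [-0.001, 0.558, 0.83, -0.001]
wrist_force: [-0.5, -0.4, 0.4]
finger_gap: 0.0684
grip_force: 0.0
```

servo_tool(increments=[{"grip":0.2,"x":0,"y":0,"z":0,"roll":0},{"grip":0.2,"x":0,"y":0,"z":0,"roll":0},{"grip":0.2,"x":0,"y":0,"z":0,"roll":0},{"grip":0.2,"x":0,"y":0,"z":0,"roll":0}])

```text
clock: 24.8
tcp_pos: [0.3728, 0.0621, 0.2466]
orientation: [0.0, 0.558, 0.83, 0.0]
wrist_force: [0.3, -0.4, -0.2]
finger_gap: 0.0683
grip_force: 0.0
```

Run:
```python
from tilt import *
s=env.get_state(); print(s["clock"],s["tcp_pos"].round(4),s["wrist_force"].round(1))
a=grab("side"); b=grab("top"); z=cv2.imread("pics/z.png"); s0=cv2.imread("pics/side0.png"); t0=cv2.imread("pics/top0.png")
# knob region vs start
for n,x,y,w_,h_,i,j in(("side",228,182,30,28,a,s0),("top",222,250,18,24,b,t0)):
    d=abs(i[y:y+h_,x:x+w_].astype(int)-j[y:y+h_,x:x+w_]).max(2); print(n,"knob diff px>40:",(d>40).sum())
    dk=(i[y:y+h_,x:x+w_].max(2)<50); dk0=(j[y:y+h_,x:x+w_].max(2)<50); print(dk.sum(),dk0.sum(),(dk^dk0).sum())
im=a.astype(int); d=im[:,:,1]-im[:,:,0]; m=((d>5)&(im[:,:,1]>60)).astype(np.uint8)[130:182,205:245]
yy,xx=np.nonzero(m); print("lid side px",len(xx),xx.min()+205,xx.max()+205,yy.min()+130,yy.max()+130)
im=b.astype(int); d=im[:,:,1]-im[:,:,0]
for y in range(246,264): print(y,''.join('o' if d[y,x]>5 else '.' for x in range(136,200)))
```

```text
24.8 [0.3728 0.0621 0.2466] [ 0.3 -0.4 -0.2]
side knob diff px>40: 10
215 221 6
top knob diff px>40: 0
115 119 4
lid side px 545 215 237 134 177
246 ................................................................
247 ................................................................
248 ................................................................
249 ................................................................
250 ................................................................
251 ...................oooooooooooo.ooooo...........................
252 .........ooooooooooooooooooooooooooooooooooooooo................
253 .......ooooooooooooooooooooooooooooooooooooooooooooo............
254 .......oooooooooooooooooooooooooooooooooooooooooooooo...........
255 .......oooooooooooooooooooooooooooooooooooooooooooooo...........
256 .......oooooooooooooooooooooooooooooooooooooooooooooo...........
257 ..............ooo.ooooooooooooooooooooooooooooo.ooo.............
258 ........................oooooooooooooo..........................
259 .........................oooooooooo.............................
260 .........................oooooooooo.............................
261 .........................oooooooooo.............................
262 .........................oooooooooo.............................
263 .........................oooooooooo.............................
```

The knob is back to its starting picture, the lid is upright and centred in the slot, and the arm is clear. I hand in.

```bash
python3 -c "
from workcell import env
print(env.hand_in())"
```

```text
the job is handed in; nothing more can be done
None
```

I stood the lid upright in the rack's front slot, let it go, turned the start knob to its stop and held it there, and it sprang back; the job is handed in at about 25 s, and the hand-in gave no verdict.

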